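# Load the board tester and lower its guard

### The job

Lay the relay board gently in the nest of the board tester, flat and components up, with its white plug in the gap of the nest on the hinge side. Then lower the clear guard gently all the way down onto its stop posts, without letting it fall, and, with the guard down, press the start button. Leave everything else where it lies.

Things in the scene. Friction and masses are not known exactly. Their poses are not given: they have to be found in the camera images.
- board: Relay board, loose, flat on the 3 mm mat on the robot's right: green, 80 (x) x 56 (y) x 4 mm, about 90 g. In its middle a black relay block, 28 (x) x 18 (y) mm, its top 28 mm above the board's underside (grip it across the 18 mm); a white plug, 24 wide (y), 10 mm high, sticks out 8 mm past the +x end. Other components are under 4 mm high. Origin: centre of the underside; z up, component side.
- plug (a point): Outer end of the board's white plug: 48 mm along the board's +x, 5 mm above its underside.
- nest (a point): Centre of the nest's floor, 40 mm above the table: the board's origin belongs here, its axes parallel to these (x towards the hinge, z up). The nest is a recess of 85 (x) x 61 (y) mm within aluminium walls 5 mm thick, 7 mm high; the hinge-side (+x) wall has a 34 mm gap in its middle for the plug. The other way round the board cannot lie flat.
- tester: Board tester, fixed: grey base 40 mm high, x -130 to +110 mm, y +-110 mm. Origin: on the table right below the nest's centre; +x leads away from the robot to the hinge, z up. Two hinge posts, 96 mm high, at x = 90, y = +-98 mm; two rubber-capped stop posts, 81 mm high, at x = -45, y = +-78 mm.
- guard (a joint): Guard angle, rad: 0 level on the stop posts, 1.57 upright, 1.75 at most; starts near upright. A clear pane in an aluminium frame, 145 mm from hinge to front edge, 180 wide, 8 mm thick, 0.35 kg. Hinge friction holds it only above about 1.35 rad; let go lower it falls and slams (a slam: over 1.25 rad/s downward in the last 0.6 rad; letting go within 3 mm of the stops is not one).
- guard_hinge (a point): Middle of the guard's hinge axis, which runs along the tester's y; 90 mm along x and 85 mm up from the tester's origin, axes as the tester's.
- guard_tab (a point): Grip point of the guard's black tab: centre of its round end (18 mm diameter, 12 mm thick, its axis along the hinge axis). In the guard's plane, 177 mm from the hinge axis, 32 mm beyond the middle of the front edge. It can be pinched along the tester's y at every guard angle, and turns between the fingers. Its axes turn with the guard and are the tester's when it is down.
- start_top (a point): Middle of the top of the start button, a grey round button of 26 mm diameter in a black housing on the robot's end of the base, at x = -100, y = -60 mm of the tester. It is pressed straight down.
- start (a joint): Travel of the start button, m: 0 released, 0.006 fully pressed (4 N); it springs back. 0.004 counts as pressed.
- spare: Another green board, without relay or plug: 70 x 50 x 4 mm with a round silver can, 24 mm high in all, lying on the mat. The two boards may have changed places. Leave it alone. Origin: centre of the underside.
- spool: Solder spool, 60 mm diameter, 30 mm high, standing on its flange. Leave it alone. Origin: centre of the underside.
- screwdriver: Screwdriver, 160 mm long, lying on the mat's right edge. Leave it alone.
- carton: Small upright carton, 55 x 60 x 100 mm, left of the tester. Leave it alone. Origin: centre of the underside.
- pliers: Pliers with dark grips, 130 mm long, 16 mm high, lying beyond the right edge of the mat. Leave them alone.
- iron_stand: Soldering iron stand, black base 100 x 60 mm, 170 mm high with the iron, left of the tester. Leave it alone.
There are look-alikes about, which are no part of the job. Leave any purple or red look-alike of the board alone.

How it is judged:
On the way, in this order (a step that is already met when the one before it is completed fails the run):
1. the relay board lies flat in the nest, plug to the hinge side, let go, while the guard is still up (x of board in the frame of nest between -0.005 and 0.005 m and y of board in the frame of nest between -0.005 and 0.005 m and z of board in the frame of nest between -0.003 and 0.003 m and angle between board's own z axis and vertical below 0.06 rad and x of plug in the frame of nest above 0.035 m and value of joint guard above 1 rad and contact force between the fingers and board below 0.2 N), for 0.2 s.
2. the guard is down on its stop posts over the board (x of board in the frame of nest between -0.005 and 0.005 m and y of board in the frame of nest between -0.005 and 0.005 m and z of board in the frame of nest between -0.003 and 0.003 m and angle between board's own z axis and vertical below 0.06 rad and x of plug in the frame of nest above 0.035 m and value of joint guard below 0.03 rad), for 0.2 s.
3. the start button is pressed with the guard down (all of step 2 and value of joint start above 0.004 m), for 0.05 s.
At the end, for the whole second after the job is handed in: Relay board at rest in the nest: within 5 mm of its centre along x and y, 3 mm of its floor, tilt under 0.06 rad, plug in the hinge-side gap. Guard down on its posts (below 0.03 rad). Start button, pressed with the guard down, has sprung back (below 2 mm) (all of step 2 and value of joint start below 0.002 m and linear speed of board below 0.02 m/s); the robot touches nothing.
It fails at once if the guard falls or slams: it comes down faster than 1.25 rad/s in the last 0.6 rad (value of joint guard below 0.6 rad and velocity of joint guard below -1.25 rad/s).
It fails at once if the board is dropped or thrown into the nest: faster than 0.6 m/s within 40 mm of the nest (distance between board and nest below 0.04 m and linear speed of board above 0.6 m/s).
It fails at once if another thing (other board, spool, screwdriver, carton, pliers, iron stand) is moved by more than 30 mm (distance of any of spare, spool, screwdriver, carton, pliers, iron_stand from where it was at the start of the episode above 0.03 m).
It also fails if it takes over 56 s, if anything falls off the work surface, if the arm or the gripper's body presses on something with over 40 N, if the wrist force passes 120 N, or if a joint passes its speed limit or range.

### The arm

A 7-joint arm with a two-finger parallel gripper is mounted at the origin on the work surface. World frame = base frame: x ahead of the robot, y to its left, z up, the work surface at z = 0. Lengths are in m, angles in rad, forces in N, time in s.
With the tool pointing down it reaches from about 0.375 to 0.925 m from the base axis. Payload 3.1 kg.
Tool frame: the origin (TCP) lies midway between the tips of the shut fingers; the grasp point (between the pads) lies 19 mm behind it; z points along the fingers, y is the line along which they close (so a half turn about z gives the same grasp; the last joint's range is limited). The gripper opens to 85 mm and grips with 20 to 120 N. Pads are 22 mm wide; open, the fingers measure 114 mm over their backs; the gripper's body (76 mm by 85 mm) begins 54 mm behind the grasp point. The pads swing forward as they close: fully open they stand 13 mm farther back than shut.
Start: joints at [1.004, 0.383, 0.044, 1.598, -0.018, 1.161, -0.05], TCP at [0.294, -0.58, 0.231] pointing down, gripper open.
Joint ranges: [-2.61, 2.61], [-0.41, 2.15], [-1.48, 1.57], [0, 2.5], [-1.57, 4.71], [0.05, 1.97], [-2.85, 2.85]. Speed limits (rad/s): [2.79, 2.79, 3.14, 3.14, 3.14, 3.14, 3.14].

### API

Orientations are given as a rotation vector (axis times angle).
In Python, from cell import r gives the robot as it stands. The module is installed in compiled form; this text tells all that it offers.
- The arm moves only by the tool play_rows, never from a script. Its argument "commands" is a list of rows, each an object of numbers: "dx", "dy", "dz": the shift along the tool's x, y, z in units of 30 mm (1.0 is 30 mm); "twist": the turn about the tool's z in units of 6 degrees (1.0 is 6 degrees). A call has 1 to 8 rows; each row shifts and turns the commanded pose from where the row before left it, along the tool's axes as they then stand; what a row does not reach is not made up. A row lasts 1/8 s, in which the tool goes at most 62.5 mm and 10.7 degrees, less where a joint would pass 70% of its speed; a pose out of reach is approached as far as the arm can. A call is refused whole if a number of a shift passes 1 or a number of a turn 1, either way. A call with a gripper value outside its range is refused whole. "grip" is the closure, from 0 (fully open) to 1 (shut), set as the call begins (left out, the last holds). The fingers move at their own pace and stop on an object; the grip force is fixed at half the most. Time passes only in rows, so rows that do not move let the fingers close. It gives the time, the measured TCP pose, the force, the opening and the grip force at its end, in the units of the state.
- r.get_state(): the state, without advancing time (a new reading comes with each control period).
- r.camera(name): name is "side" or "top"; returns the picture (480x640x3 uint8, red, green, blue); there is no depth.
- r.camera_params(name): a dict with "fx", "fy", "cx", "cy" (pixels), "D" ([k1, k2, p1, p2, k3] as OpenCV has them; the pictures are not rectified), "eye" and "rotation" of the camera in the world. Camera axes: x right, y down, z forward; pixel columns grow to the right and rows downward; lengths in m; the calibration is good to about 2 mm. A picture is of the moment at which its call begins. camera_params takes no time and is no camera call.
- r.close_job(): hands the job in; it is judged then, once.
Trained networks look in the newest picture that a camera, given by its name, has taken for a name from the list of things; names that differ only in an ending like _2 or _b are one class to them, and where a whole thing is asked for, a point or a joint stands for the part that bears it (a point fixed in the world has none). Each returns a list of dicts, best first, with "p" (0 to 1); they miss things now and then, are a little off and sometimes report something else, mostly with a low value. They report only what shows in the picture. A call takes as long as a camera call. They do not tell look-alikes from the thing itself.
- r.boxes_of(camera, target): "pixel" ([column, row] in pixels, amid what is visible of it).
The state is a dict: "t": time; "joints": joint angles; "dq": joint speeds; "joint_torque": joint torques, N m; "position": TCP position; "ee_rot": TCP orientation; "contact_force": force on the tool from outside, world axes, zero at the start; "torque": the same for the moment, N m; "opening": opening from 0.0 (shut) to 1.0 (fully open); "gripper_force": force on a finger pad.
Only numpy, scipy, OpenCV 4.12 (cv2) and the standard library are available. Lean on these libraries where they do the work, as an engineer would, in place of code of your own. Each camera call takes 0.05 s, during which the arm holds its last target. There are 200 camera calls.

## Working session

There is one attempt and no reset: what is moved stays moved. The work goes in short steps, Python scripts to look and compute and a tool call to move; the robot and the scene stay as the last step left them, time stands still between calls to the robot, and variables do not carry over. Pictures are saved under pics/ and viewed, at most 12 in all, crops included, and the job is handed in when it is done.

Besides the shell and the picture viewer there is one more tool, called after ">>>" as name(argument=value, ...) on one line, values as JSON. play_rows: Moves the arm, as the interface text tells. Its arguments: {"type":"object","properties":{"commands":{"type":"array","items":{"type":"object","properties":{"dx":{"type":"number"},"dy":{"type":"number"},"dz":{"type":"number"},"twist":{"type":"number"}}}},"grip":{"type":"number"}},"required":["commands"]}

```bash
mkdir -p pics; python3 - <<'E'
from cell import r
import cv2,numpy as np
s=r.get_state(); print({k:np.round(v,3).tolist() for k,v in s.items()})
for c in("top","side"):
    im=r.camera(c); cv2.imwrite(f"pics/{c}0.png",im[:,:,::-1])
    print(c,r.camera_params(c))
    for n in("board","plug","guard_tab","start_top","spare","tester","carton","iron_stand","nest"):
        try: print(n,[(np.round(d["pixel"]).tolist(),round(d["p"],2)) for d in r.boxes_of(c,n)][:4])
        except Exception as e: print(n,e)
E
```

```text
{'t': 0.0, 'joints': [1.004, 0.384, 0.044, 1.6, -0.018, 1.161, -0.05], 'dq': [0.0, 0.0, -0.001, -0.001, 0.001, 0.0, -0.002], 'joint_torque': [0.0, -43.346, 1.024, -24.951, 0.011, 0.011, 0.0], 'position': [0.293, -0.579, 0.23], 'ee_rot': [-3.053, -0.729, 0.001], 'contact_force': [0.165, 0.655, 0.29], 'torque': [0.071, -0.047, -0.012], 'gripper_force': 0.0, 'opening': 0.999}
top {'fx': 602.3341393622813, 'fy': 602.3341393622813, 'cx': 310.96557045519165, 'cy': 239.98978338778454, 'D': array([-0.04128069,  0.        ,  0.        ,  0.        ,  0.        ]), 'eye': array([ 0.48431385, -0.01744745,  1.59053685]), 'rotation': array([-2.19048157,  2.17760319, -0.0663568 ])}
board [([411.0, 244.0], 0.79), ([326.0, 258.0], 0.76), ([428.0, 168.0], 0.57)]
plug [([409.0, 245.0], 0.76), ([424.0, 166.0], 0.74), ([328.0, 258.0], 0.67)]
guard_tab [([239.0, 224.0], 0.93), ([156.0, 198.0], 0.41)]
start_top [([269.0, 298.0], 0.45)]
spare [([413.0, 298.0], 0.81)]
tester [([248.0, 265.0], 0.83)]
carton [([160.0, 298.0], 0.65)]
iron_stand [([155.0, 197.0], 0.68), ([482.0, 245.0], 0.21)]
nest [([245.0, 268.0], 0.94)]
side {'fx': 500.15741495646813, 'fy': 500.15741495646813, 'cx': 318.74143548127324, 'cy': 250.80931555002633, 'D': array([-0.13603954,  0.        ,  0.        ,  0.        ,  0.        ]), 'eye': array([0.31346082, 0.89251438, 0.89006081]), 'rotation': array([-0.35946596,  2.70735664, -1.25787206])}
board [([336.0, 273.0], 0.63), ([280.0, 203.0], 0.58), ([344.0, 219.0], 0.56)]
plug [([339.0, 271.0], 0.8), ([341.0, 216.0], 0.7), ([278.0, 204.0], 0.52)]
guard_tab [([279.0, 280.0], 0.78)]
start_top [([373.0, 302.0], 0.53), ([318.0, 320.0], 0.5)]
spare [([394.0, 228.0], 0.54), ([280.0, 276.0], 0.32)]
tester []
carton [([341.0, 400.0], 0.59), ([344.0, 216.0], 0.33)]
iron_stand [([211.0, 397.0], 0.74)]
nest [([315.0, 324.0], 0.88)]
```

View pics/top0.png

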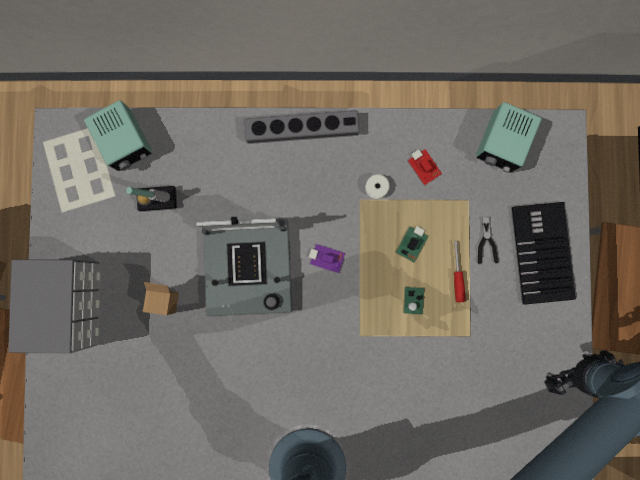

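View pics/side0.png

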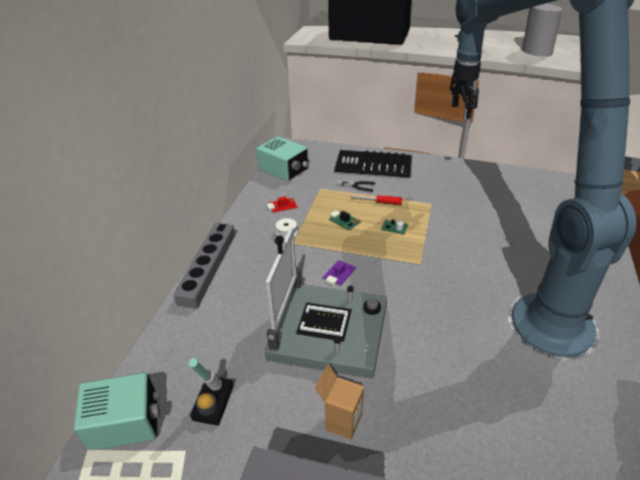

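Both views agree. Candidates for the board (top view): the green board with black relay and white plug at (411,244), the spare with a silver can at (413,298), the purple look-alike at (326,258) and the red one at (424,166). I choose (411,244) and check it in a crop, with the tester alongside.

```bash
cat > h.py <<'E'
import numpy as np,cv2
from scipy.spatial.transform import Rotation as R
from cell import r
def cam(c):
    p=r.camera_params(c); K=np.array([[p["fx"],0,p["cx"]],[0,p["fy"],p["cy"]],[0,0,1]])
    M=R.from_rotvec(p["rotation"]).as_matrix(); return K,p["D"],p["eye"],M
def back(c,px,z):
    K,D,e,M=cam(c); u=cv2.undistortPoints(np.array([[px]],float),K,D)[0,0]
    d=M@np.array([u[0],u[1],1]); return e+d*(z-e[2])/d[2]
def proj(c,P):
    K,D,e,M=cam(c); P=np.atleast_2d(P).astype(float)
    return cv2.projectPoints(P,cv2.Rodrigues(M.T)[0],-M.T@e,K,D)[0][:,0]
def tri(ptop,pside):
    A=[];b=[]
    for c,px in(("top",ptop),("side",pside)):
        K,D,e,M=cam(c);u=cv2.undistortPoints(np.array([[px]],float),K,D)[0,0]
        d=M@np.array([u[0],u[1],1]);d/=np.linalg.norm(d);Q=np.eye(3)-np.outer(d,d);A.append(Q);b.append(Q@e)
    return np.linalg.solve(sum(A),sum(b))
E
python3 - <<'E'
from h import *
im=cv2.imread("pics/top0.png")
a=cv2.resize(im[215:275,380:440],(400,400),interpolation=cv2.INTER_CUBIC)
b=cv2.resize(im[210:320,195:305],(400,400),interpolation=cv2.INTER_CUBIC)
cv2.imwrite("pics/crop1.png",np.hstack([a,b]))
print(cam("top")[3].round(3))
print("board",back("top",(411,244),.015),"tab",tri((239,224-4),(279,240)),"nest",back("top",(245,268),.045),"nest side",back("side",(315,324),.04), tri((245,268),(315,324)))
print("button",back("top",(271,301),.06),back("side",(373,302),.06))
E
```

```text
[[ 0.006 -0.998  0.067]
 [-1.    -0.006  0.007]
 [-0.006 -0.067 -0.998]]
board [ 0.58137081 -0.26908257  0.015     ] tab [0.61889448 0.15270084 0.253866  ] nest [0.51536703 0.16184335 0.045     ] nest side [0.54380532 0.17129964 0.04      ] [0.52984098 0.1664666  0.03797388]
button [0.43197493 0.09309996 0.06      ] [0.42767118 0.09017321 0.06      ]
```

View pics/crop1.png

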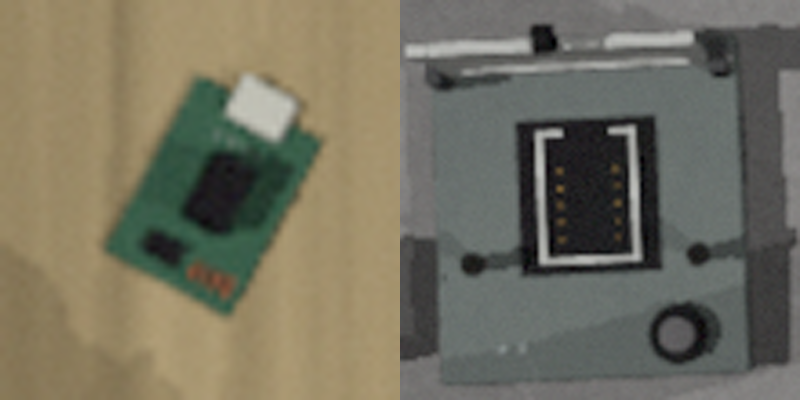

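The crop shows the green board with its black relay and its white plug at about (419,231), so the choice holds. The nest gap faces the hinge (up in the picture), and the button is at about (271,301). Next I fit the poses of both by contrast in each camera.

```bash
cat >> h.py <<'E'
from scipy.optimize import minimize
def grid(x0,x1,y0,y1,z,n=1.0e-3):
    X,Y=np.meshgrid(np.arange(x0,x1+1e-9,n),np.arange(y0,y1+1e-9,n)); return np.c_[X.ravel(),Y.ravel(),np.full(X.size,z)]
def ring(a,b,w,z): # ring outside a x b (half sizes), width w
    g=grid(-a-w,a+w,-b-w,b+w,z); return g[(abs(g[:,0])>a)|(abs(g[:,1])>b)]
def put(v,P):
    c,s=np.cos(v[2]),np.sin(v[2]); return np.c_[v[0]+c*P[:,0]-s*P[:,1],v[1]+s*P[:,0]+c*P[:,1],P[:,2]]
def fit(imgs,feat,inn,out,v0,zo=0):
    F={c:feat(cv2.GaussianBlur(im,(0,0),.6).astype(np.float32)) for c,im in imgs.items()}
    def sm(c,P):
        q=proj(c,P).astype(np.float32); return cv2.remap(F[c],q[:,:1],q[:,1:],cv2.INTER_LINEAR).mean()
    def f(d):
        v=np.array(v0)+np.array(d)*[.001,.001,.02]; return -sum(sm(c,put(v,inn))-sm(c,put(v,out)) for c in F)
    o=min((minimize(f,[a,b,g],method="Nelder-Mead",options=dict(xatol=.02,fatol=1e-3,initial_simplex=np.array([[a,b,g],[a+4,b,g],[a,b+4,g],[a,b,g+4]]))) for a,b,g in((0,0,0),(5,-4,2),(-5,4,-2))),key=lambda o:o.fun)
    return np.array(v0)+o.x*[.001,.001,.02],o.fun
z=.047
NI=np.vstack([grid(-.0475,-.0425,-.0355,.0355,z),grid(-.0425,.0425,.0305,.0355,z),grid(-.0425,.0425,-.0355,-.0305,z),grid(.0425,.0475,.017,.0355,z),grid(.0425,.0475,-.0355,-.017,z)])
NO=np.vstack([ring(.0475,.0355,.004,z),grid(-.039,.039,-.027,.027,z),grid(.0425,.0475,-.015,.015,z)])
bright=lambda im:im.min(2)
def BI(z): return np.vstack([grid(-.04,.04,-.028,.028,z)])
def BO(z): return ring(.04,.028,.006,z)[lambda:0] if 0 else (lambda g:g[~((g[:,0]>.038)&(abs(g[:,1])<.015))])(ring(.04,.028,.006,z))
notwood=lambda im:-im[...,0]   # red channel low on board (BGR->RGB images)
E
python3 - <<'E'
from h import *
I={c:cv2.imread(f"pics/{c}0.png")[:,:,::-1] for c in("top","side")}
for S in(["top"],["side"],["top","side"]):
    J={c:I[c] for c in S}
    print(S,"nest",*fit(J,bright,NI,NO,(.528,.165,-.03)),"board",*fit(J,notwood,BI(.007),BO(.007),(.581,-.269,-.5)))
# points from top crop
s=400/110
for n,(u,v),z in(("stopL",(73,264),.081),("stopR",(298,254),.081),("btn",(281,333),.06),("tab",(143,40),.25)):
    q=((u+.5)/s-.5+195,(v+.5)/s-.5+210); print(n,q,back("top",q,z))
E
```

```text
['top'] nest [0.52718343 0.1588285  0.05168454] -92.68782043457031 board [ 0.58157653 -0.27112728 -0.49801913] -77.80269622802734
['side'] nest [0.52607655 0.15941012 0.05269212] -115.31816101074219 board [ 0.57950431 -0.26830487 -0.45471211] -81.49469757080078Traceback (most recent call last):
  File "<stdin>", line 5, in <module>
  File "h.py", line 32, in fit
    o=min((minimize(f,[a,b,g],method="Nelder-Mead",options=dict(xatol=.02,fatol=1e-3,initial_simplex=np.array([[a,b,g],[a+4,b,g],[a,b+4,g],[a,b,g+4]]))) for a,b,g in((0,0,0),(5,-4,2),(-5,4,-2))),key=lambda o:o.fun)
  File "h.py", line 32, in <genexpr>
    o=min((minimize(f,[a,b,g],method="Nelder-Mead",options=dict(xatol=.02,fatol=1e-3,initial_simplex=np.array([[a,b,g],[a+4,b,g],[a,b+4,g],[a,b,g+4]]))) for a,b,g in((0,0,0),(5,-4,2),(-5,4,-2))),key=lambda o:o.fun)
           ~~~~~~~~^^^^^^^^^^^^^^^^^^^^^^^^^^^^^^^^^^^^^^^^^^^^^^^^^^^^^^^^^^^^^^^^^^^^^^^^^^^^^^^^^^^^^^^^^^^^^^^^^^^^^^^^^^^^^^^^^^^^^^^^^^^^^^^^^^^^^
    res = _minimize_neldermead(fun, x0, args, callback, bounds=bounds,
                               **options)
  
[... 272 characters left out ...]
^^^^^^^^^^^^^^^^^^^^^^^^^^^^^^^^^^^^^^^^^
  File "h.py", line 31, in <genexpr>
    v=np.array(v0)+np.array(d)*[.001,.001,.02]; return -sum(sm(c,put(v,inn))-sm(c,put(v,out)) for c in F)
                                                                             ~~^^^^^^^^^^^^^^
  File "h.py", line 29, in sm
    q=proj(c,P).astype(np.float32); return cv2.remap(F[c],q[:,:1],q[:,1:],cv2.INTER_LINEAR).mean()
      ~~~~^^^^^
  File "h.py", line 11, in proj
    K,D,e,M=cam(c); P=np.atleast_2d(P).astype(float)
            ~~~^^^
  File "h.py", line 5, in cam
    p=r.camera_params(c); K=np.array([[p["fx"],0,p["cx"]],[0,p["fy"],p["cy"]],[0,0,1]])
ValueError: time passes only in moves, steps and waits
```

```bash
sed -i 's/^def cam(c):/from functools import lru_cache\n@lru_cache\ndef cam(c):/' h.py; cat >> h.py <<'E'
def go(p,yaw):
    s=r.get_state(); M=R.from_rotvec(s["ee_rot"]).as_matrix(); d=M.T@(np.array(p)-s["position"])/.03
    y=np.arctan2(M[1,0],M[0,0]); t=-((yaw-y+np.pi/2)%np.pi-np.pi/2)/np.radians(6)
    print("t",round(s["t"],2),"pos",s["position"].round(4),"yaw",round(y,3),"j7",round(s["joints"][6],2),"zaxis",M[:,2].round(3),"UNITS dxyz",d.round(2),"twist",round(t,2),"F",s["contact_force"].round(1),"open",round(s["opening"],3))
E
python3 - <<'E'
from h import *
I={c:cv2.imread(f"pics/{c}0.png")[:,:,::-1] for c in("top","side")}
gr=lambda im:im[...,1]-im[...,0]
for S in(["top"],["side"],["top","side"]):
    J={c:I[c] for c in S}
    print(S,"nest",*fit(J,bright,NI,NO,(.527,.159,.05)),"board",*fit(J,gr,BI(.007),BO(.007),(.581,-.269,-.5)))
s=400/110
for n,(u,v),z in(("stopL",(73,264),.081),("stopR",(298,254),.081),("btn",(281,333),.06),("tab",(143,40),.25)):
    q=((u+.5)/s-.5+195,(v+.5)/s-.5+210); print(n,np.round(q,1),back("top",q,z).round(4))
go((.581,-.270,.13),-.49)
E
```

```text
['top'] nest [0.52722253 0.15890704 0.05166281] -92.68751525878906 board [ 0.58205714 -0.27130941 -0.49339368] -30.814027786254883
['side'] nest [0.52607567 0.15940301 0.05235792] -115.32036590576172 board [ 0.58086367 -0.26760276 -0.49189333] -30.402067184448242
['top', 'side'] nest [0.52666574 0.15906513 0.05174866] -206.52603149414062 board [ 0.58157747 -0.27050286 -0.49343865] -59.9840087890625
stopL [214.7 282.2] [0.4785 0.2332 0.081 ]
stopR [276.6 279.5] [0.4864 0.0781 0.081 ]
btn [271.9 301.2] [0.4315 0.0908 0.06  ]
tab [234.  220.6] [0.617  0.1642 0.25  ]
t 1.0 pos [ 0.2937 -0.5799  0.2313] yaw 0.469 j7 -0.05 zaxis [ 0. -0. -1.] UNITS dxyz [13.21 -4.89  3.38] twist 9.16 F [ 0.6 -0.5 -0.2] open 0.999
```

>>> play_rows(commands=[{"dx": 0.94, "dy": -0.35}, {"dx": 0.94, "dy": -0.35}, {"dx": 0.94, "dy": -0.35}, {"dx": 0.94, "dy": -0.35}, {"dx": 0.94, "dy": -0.35}, {"dx": 0.94, "dy": -0.35}, {"dx": 0.94, "dy": -0.35}, {"dx": 0.94, "dy": -0.35}], grip=0.0)

```text
schema error: expected keys dx, dy, dz, twist
```

>>> play_rows(commands=[{"dx": 0.95, "dy": -0.35, "dz": 0.4}, {"dx": 0.95, "dy": -0.35, "dz": 0.4}, {"dx": 0.95, "dy": -0.35, "dz": 0.4}, {"dx": 0.95, "dy": -0.35, "dz": 0.4}, {"dx": 0.95, "dy": -0.35, "dz": 0.4}, {"dx": 0.95, "dy": -0.35, "dz": 0.4}, {"twist": 1}, {"twist": 1}])

```text
schema error: expected keys dx, dy, dz, twist
```

>>> play_rows(commands=[{"twist": 1}, {"twist": 1}, {"twist": 1}, {"twist": 1}, {"twist": 1}, {"twist": 1}, {"twist": 1}, {"twist": 0.18}])

```text
schema error: expected keys dx, dy, dz, twist
```

```bash
python3 - <<'E'
from h import *
go((.5815,-.2705,.012),-.493)
E
```

```text
t 1.0 pos [ 0.2937 -0.5799  0.2313] yaw 0.469 j7 -0.05 zaxis [ 0. -0. -1.] UNITS dxyz [13.22 -4.87  7.31] twist 9.19 F [ 0.6 -0.5 -0.2] open 0.999
```

All four keys are needed in every row.

>>> play_rows(commands=[{"dx": 0.94, "dy": -0.35, "dz": 0, "twist": 0}, {"dx": 0.94, "dy": -0.35, "dz": 0, "twist": 0}, {"dx": 0.94, "dy": -0.35, "dz": 0, "twist": 0}, {"dx": 0.94, "dy": -0.35, "dz": 0, "twist": 0}, {"dx": 0.94, "dy": -0.35, "dz": 0, "twist": 0}, {"dx": 0.94, "dy": -0.35, "dz": 0, "twist": 0}, {"dx": 0.94, "dy": -0.35, "dz": 0, "twist": 0}, {"dx": 0.94, "dy": -0.35, "dz": 0, "twist": 0}], grip=0.0)

```text
t: 2.0
position: [0.4576, -0.4023, 0.2314]
ee_rot: [3.055, 0.729, 0.0]
contact_force: [-0.3, 0.3, -0.3]
opening: 1.0
gripper_force: 0.0
```

>>> play_rows(commands=[{"dx": 0.95, "dy": -0.35, "dz": 0.4, "twist": 0}, {"dx": 0.95, "dy": -0.35, "dz": 0.4, "twist": 0}, {"dx": 0.95, "dy": -0.35, "dz": 0.4, "twist": 0}, {"dx": 0.95, "dy": -0.35, "dz": 0.4, "twist": 0}, {"dx": 0.95, "dy": -0.35, "dz": 0.4, "twist": 0}, {"dx": 0.95, "dy": -0.35, "dz": 0.4, "twist": 0}, {"dx": 0, "dy": 0, "dz": 0, "twist": 1}, {"dx": 0, "dy": 0, "dz": 0, "twist": 1}])

```text
t: 3.0
position: [0.5815, -0.2687, 0.1589]
ee_rot: [-3.115, -0.403, 0.001]
contact_force: [0.3, -0.2, 0.6]
opening: 0.997
gripper_force: 0.0
```

>>> play_rows(commands=[{"dx": 0, "dy": 0, "dz": 0, "twist": 1}, {"dx": 0, "dy": 0, "dz": 0, "twist": 1}, {"dx": 0, "dy": 0, "dz": 0, "twist": 1}, {"dx": 0, "dy": 0, "dz": 0, "twist": 1}, {"dx": 0, "dy": 0, "dz": 0, "twist": 1}, {"dx": 0, "dy": 0, "dz": 0, "twist": 1}, {"dx": 0, "dy": 0, "dz": 0, "twist": 1}, {"dx": 0, "dy": 0, "dz": 0, "twist": 0.18}])

```text
t: 4.0
position: [0.5811, -0.2695, 0.1593]
ee_rot: [3.047, -0.765, 0.0]
contact_force: [0.1, -0.0, 0.0]
opening: 1.0
gripper_force: 0.0
```

```bash
python3 - <<'E'
from h import *
go((.5815,-.2705,.012),-.493)
E
```

```text
t 4.0 pos [ 0.5811 -0.2695  0.1593] yaw -0.492 j7 -1.68 zaxis [ 0. -0. -1.] UNITS dxyz [0.03 0.02 4.91] twist 0.01 F [ 0.1 -0.   0. ] open 1.0
```

>>> play_rows(commands=[{"dx": 0.03, "dy": 0.02, "dz": 0.9, "twist": 0}, {"dx": 0, "dy": 0, "dz": 0.9, "twist": 0}, {"dx": 0, "dy": 0, "dz": 0.9, "twist": 0}, {"dx": 0, "dy": 0, "dz": 0.9, "twist": 0}, {"dx": 0, "dy": 0, "dz": 0.7, "twist": 0}, {"dx": 0, "dy": 0, "dz": 0.4, "twist": 0}, {"dx": 0, "dy": 0, "dz": 0.2, "twist": 0}, {"dx": 0, "dy": 0, "dz": 0, "twist": 0}])

```text
t: 5.0
position: [0.5819, -0.2706, 0.0124]
ee_rot: [-3.047, 0.766, -0.001]
contact_force: [-0.8, -0.0, 1.4]
opening: 1.0
gripper_force: 0.0
```

>>> play_rows(commands=[{"dx": 0, "dy": 0, "dz": 0, "twist": 0}, {"dx": 0, "dy": 0, "dz": 0, "twist": 0}, {"dx": 0, "dy": 0, "dz": 0, "twist": 0}, {"dx": 0, "dy": 0, "dz": 0, "twist": 0}, {"dx": 0, "dy": 0, "dz": 0, "twist": 0}, {"dx": 0, "dy": 0, "dz": 0, "twist": 0}, {"dx": 0, "dy": 0, "dz": 0, "twist": 0}, {"dx": 0, "dy": 0, "dz": 0, "twist": 0}], grip=1.0)

```text
t: 6.0
position: [0.5821, -0.2707, 0.0128]
ee_rot: [3.047, -0.766, 0.002]
contact_force: [-0.1, 0.7, 4.1]
opening: 0.192
gripper_force: 62.0
```

>>> play_rows(commands=[{"dx": 0, "dy": 0, "dz": -0.3, "twist": 0}, {"dx": 0, "dy": 0, "dz": -0.8, "twist": 0}, {"dx": 0, "dy": 0, "dz": -0.9, "twist": 0}, {"dx": 0, "dy": 0, "dz": -0.9, "twist": 0}, {"dx": 0, "dy": 0, "dz": -0.9, "twist": -0.6}, {"dx": 0, "dy": 0, "dz": -0.6, "twist": -1}, {"dx": 0, "dy": 0, "dz": 0, "twist": -1}, {"dx": 0, "dy": 0, "dz": 0, "twist": -1}])

```text
t: 7.0
position: [0.5808, -0.2702, 0.1441]
ee_rot: [-3.136, 0.176, 0.002]
contact_force: [-1.0, 0.4, -0.1]
opening: 0.192
gripper_force: 61.5
```

>>> play_rows(commands=[{"dx": 0, "dy": 0, "dz": 0, "twist": -1}, {"dx": 0, "dy": 0, "dz": 0, "twist": -0.6}, {"dx": 0, "dy": 0, "dz": 0, "twist": 0}])

```text
t: 7.38
position: [0.5807, -0.2702, 0.1436]
ee_rot: [-3.14, -0.081, 0.003]
contact_force: [-0.1, -0.4, -0.9]
opening: 0.191
gripper_force: 61.5
```

```bash
python3 - <<'E'
from h import *
go((.5267,.1591,.12),.052)
E
```

```text
t 7.38 pos [ 0.5807 -0.2702  0.1436] yaw 0.051 j7 -1.17 zaxis [-0.002  0.001 -1.   ] UNITS dxyz [ -1.06 -14.38   0.8 ] twist -0.01 F [-0.1 -0.4 -0.9] open 0.191
```

>>> play_rows(commands=[{"dx": -0.07, "dy": -0.9, "dz": 0, "twist": 0}, {"dx": -0.07, "dy": -0.9, "dz": 0, "twist": 0}, {"dx": -0.07, "dy": -0.9, "dz": 0, "twist": 0}, {"dx": -0.07, "dy": -0.9, "dz": 0, "twist": 0}, {"dx": -0.07, "dy": -0.9, "dz": 0, "twist": 0}, {"dx": -0.07, "dy": -0.9, "dz": 0, "twist": 0}, {"dx": -0.07, "dy": -0.9, "dz": 0, "twist": 0}, {"dx": -0.07, "dy": -0.9, "dz": 0, "twist": 0}])

```text
t: 8.38
position: [0.5529, -0.0548, 0.144]
ee_rot: [-3.141, -0.08, 0.001]
contact_force: [-0.6, 0.6, -1.3]
opening: 0.197
gripper_force: 61.5
```

>>> play_rows(commands=[{"dx": -0.07, "dy": -0.9, "dz": 0, "twist": 0}, {"dx": -0.07, "dy": -0.9, "dz": 0, "twist": 0}, {"dx": -0.07, "dy": -0.9, "dz": 0, "twist": 0}, {"dx": -0.07, "dy": -0.9, "dz": 0, "twist": 0}, {"dx": -0.07, "dy": -0.9, "dz": 0, "twist": 0}, {"dx": -0.07, "dy": -0.9, "dz": 0, "twist": 0}, {"dx": -0.07, "dy": -0.9, "dz": 0, "twist": 0}, {"dx": -0.01, "dy": -0.8, "dz": 0, "twist": 0}])

```text
t: 9.38
position: [0.5267, 0.1572, 0.144]
ee_rot: [3.14, 0.081, -0.001]
contact_force: [0.2, -0.4, -0.8]
opening: 0.194
gripper_force: 61.5
```

```bash
python3 - <<'E'
from h import *
go((.5267,.1591,.065),.052)
a=r.camera("side");b=r.camera("top")
cv2.imwrite("pics/side1.png",a[:,:,::-1]);cv2.imwrite("pics/top1.png",b[:,:,::-1])
A=cv2.resize(a[220:360,240:400],(400,350),interpolation=cv2.INTER_CUBIC);B=cv2.resize(b[200:320,180:317],(400,350),interpolation=cv2.INTER_CUBIC)
cv2.imwrite("pics/crop2.png",np.hstack([A,B])[:,:,::-1])
E
```

```text
t 9.38 pos [0.5267 0.1572 0.144 ] yaw 0.051 j7 -1.97 zaxis [-0.001 -0.    -1.   ] UNITS dxyz [ 0.   -0.06  2.63] twist -0.01 F [ 0.2 -0.4 -0.8] open 0.194
```

View pics/crop2.png

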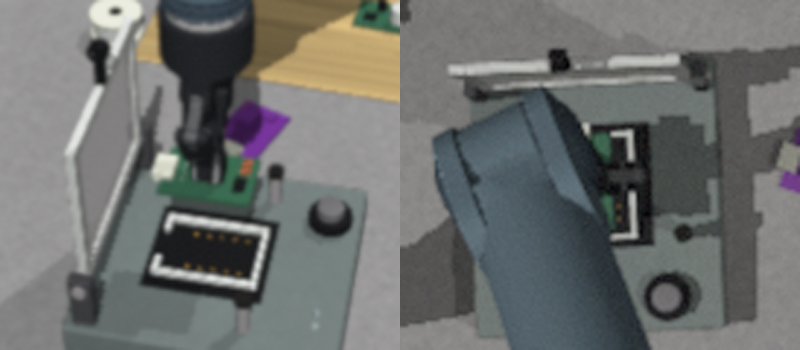

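The board hangs level with its plug towards the hinge, at side crop (165,165), and the nest below is clear. I measure the board in hand before lowering.

```bash
python3 - <<'E'
from h import *
a=cv2.imread("pics/side1.png")[:,:,::-1]
gr=lambda im:np.clip(im[...,1]-im[...,0],0,40)
for z in(.1375,.139,.1405):
    I=grid(-.04,.04,.017,.028,z); O=(lambda g:g[(g[:,1]>.017)&~((g[:,0]>.038)&(g[:,1]<.017))])(ring(.04,.028,.005,z))
    v,f=fit({"side":a},gr,I,O,(.5267,.1572,.052)); 
    s=r.get_state(); d=v[:2]-s["position"][:2]; print(z,v.round(4),round(f,1),"offset",d.round(4))
go((.5267,.1591,.053),.052)
E
```

```text
0.1375 [0.5266 0.1594 0.0379] -21.4 offset [ 0.0002 -0.001 ]
0.139 [0.5262 0.1608 0.0382] -21.4 offset [-0.0002  0.0005]
0.1405 [0.5257 0.1623 0.0383] -21.5 offset [-0.0007  0.0019]
t 9.47 pos [0.5264 0.1603 0.1443] yaw 0.057 j7 -1.96 zaxis [-0.     0.002 -1.   ] UNITS dxyz [0.01 0.05 3.04] twist 0.05 F [-0.2  1.  -0.3] open 0.193
```

>>> play_rows(commands=[{"dx": 0, "dy": 0.02, "dz": 0.5, "twist": 0}, {"dx": 0, "dy": 0.02, "dz": 0.5, "twist": 0}, {"dx": 0, "dy": 0, "dz": 0.5, "twist": 0}, {"dx": 0, "dy": 0, "dz": 0.5, "twist": 0}, {"dx": 0, "dy": 0, "dz": 0.4, "twist": 0}, {"dx": 0, "dy": 0, "dz": 0.2, "twist": 0}, {"dx": 0, "dy": 0, "dz": 0.1, "twist": 0}, {"dx": 0, "dy": 0, "dz": 0, "twist": 0}])

```text
t: 10.48
position: [0.5278, 0.1552, 0.0634]
ee_rot: [-3.14, -0.082, -0.001]
contact_force: [0.9, 0.1, -0.5]
opening: 0.193
gripper_force: 61.5
```

```bash
python3 - <<'E'
from h import *
s=r.get_state(); a=r.camera("side"); cv2.imwrite("pics/side2.png",a[:,:,::-1])
gr=lambda im:np.clip(im[...,1]-im[...,0],0,40)
zz=s["position"][2]-.0095+.004
for z in(zz,):
    I=grid(-.04,.04,.017,.028,z); O=(lambda g:g[(g[:,1]>.017)])(ring(.04,.028,.005,z))
    v,f=fit({"side":a},gr,I,O,(.5267,.1591,.052)); 
    print(z,v.round(4),round(f,1),"offset",(v[:2]-s["position"][:2]).round(4))
go((.5267,.1591,.05),.052)
cv2.imwrite("pics/crop3.png",cv2.resize(a[240:350,240:400],(640,440),interpolation=cv2.INTER_CUBIC)[:,:,::-1])
E
```

```text
0.05792810944215189 [0.5273 0.1586 0.0506] -26.8 offset [-0.0004  0.0034]
t 10.53 pos [0.528  0.1553 0.0637] yaw 0.052 j7 -2.0 zaxis [ 0.001  0.    -1.   ] UNITS dxyz [-0.04 -0.13  0.46] twist 0.0 F [ 0.8  0.9 -0.5] open 0.193
```

View pics/crop3.png

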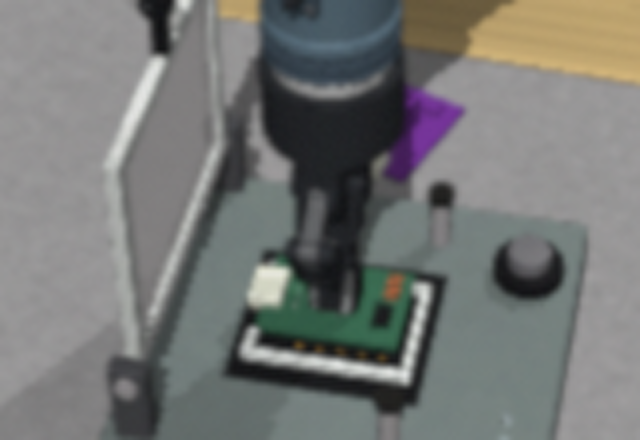

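```bash
python3 - <<'E'
from h import *
P=[]
for i in range(4):
    b=r.camera("top"); P.append(r.get_state()["position"])
print(np.round(P,4))
cv2.imwrite("pics/top2.png",b[:,:,::-1])
gr=lambda im:np.clip(im[...,1]-im[...,0],0,40)
z=.0579
a=cv2.imread("pics/side2.png")[:,:,::-1]
q=proj("top",put((.528,.1565,.052),np.array([[x,y,z] for x in(-.04,.04) for y in(-.028,.028)]))); print(q.round(1))
B=cv2.resize(b[240:300,215:275],(600,600),interpolation=cv2.INTER_CUBIC)
cv2.imwrite("pics/crop4.png",B[:,:,::-1])
# nest wall in the two views (visible part): edge profile across -y side at board x = -.02..-.005
for n in(bright,gr):
    F=n(b.astype(np.float32))
    for x in(-.03,-.02,-.01,.02,.03):
        ys=np.arange(-.042,-.014,.002); p=proj("top",put((.5267,.1591,.052),np.array([[x,y,.047] for y in ys]))).astype(np.float32)
        print(x,cv2.remap(F,p[:,:1],p[:,1:],cv2.INTER_LINEAR)[:,0].astype(int))
E
```

```text
[[0.5281 0.1553 0.0638]
 [0.5281 0.1553 0.0639]
 [0.528  0.1552 0.0638]
 [0.528  0.1552 0.0638]]
[[258.2 278.2]
 [236.2 279.2]
 [256.9 246.8]
 [235.  247.8]]
-0.03 [ 20  13  46  80 103 100  59  46  43  40  38  35  35  38  43]
-0.02 [ 18  21  41  82 105 102  71  56  44  37  37  44  42  39  39]
-0.01 [18 22 29 67 85 82 63 54 49 43 39 41 40 50 60]
0.02 [ 25  29  55  88 109  88  55  33  27  23  26  29  32  34  34]
0.03 [ 20  20  50  85 108 102  71  63  64  62  55  43  31  25  33]
-0.03 [ 0  0  1  1  2  2  5  6  8 10  7 10  9  7  5]
-0.02 [ 1  0  0  0  2  9 22 22 14  7  8  9  9  9  9]
-0.01 [ 0  1  1  2  3  8 19 32 29 20 10  5  7  8 10]
0.02 [ 2  0  0  0  0  4 13 18 16  9  4  4  5  4  6]
0.03 [ 0  1  0  0  1  6 26 35 37 36 31 21 14 11  6]
```

View pics/crop4.png

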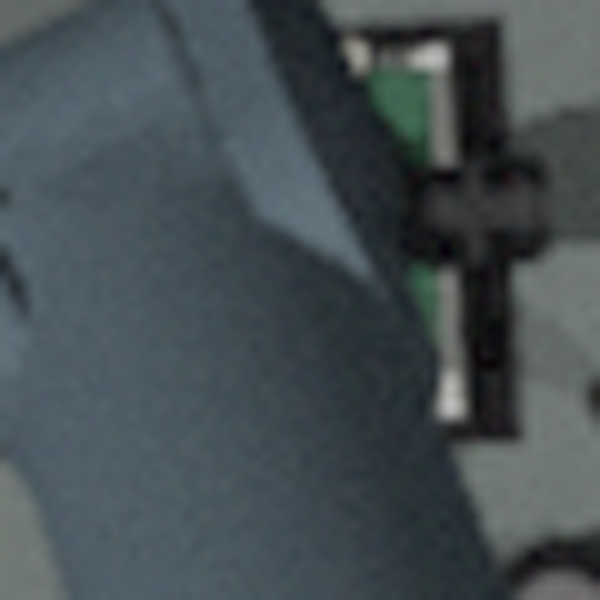

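The top crop shows the board's right edge touching the inner edge of the right wall at about (437,110) in the crop. This agrees with the measured TCP y being about 4 mm short, so I correct by the TCP reading.

>>> play_rows(commands=[{"dx": -0.04, "dy": -0.13, "dz": 0, "twist": 0}, {"dx": 0, "dy": 0, "dz": 0, "twist": 0}, {"dx": 0, "dy": 0, "dz": 0, "twist": 0}, {"dx": 0, "dy": 0, "dz": 0, "twist": 0}])

```text
t: 11.22
position: [0.5262, 0.1589, 0.0633]
ee_rot: [3.14, 0.082, 0.0]
contact_force: [-0.2, 0.1, -0.7]
opening: 0.197
gripper_force: 61.5
```

```bash
python3 - <<'E'
from h import *
go((.5267,.1591,.05),.052)
b=r.camera("top");a=r.camera("side");cv2.imwrite("pics/side3.png",a[:,:,::-1])
gr=lambda im:np.clip(im[...,1]-im[...,0],0,40)
F=gr(b.astype(np.float32))
for x in(-.02,-.01,.02,.03):
    ys=np.arange(-.042,-.014,.002); p=proj("top",put((.5267,.1591,.052),np.array([[x,y,.0579] for y in ys]))).astype(np.float32)
    print(x,cv2.remap(F,p[:,:1],p[:,1:],cv2.INTER_LINEAR)[:,0].astype(int))
z=r.get_state()["position"][2]-.0057
I=grid(-.04,.04,.017,.028,z); O=(lambda g:g[(g[:,1]>.017)])(ring(.04,.028,.005,z))
print(fit({"side":a},gr,I,O,(.5267,.1591,.052)))
go((.5267,.1591,.05),.052)
E
```

```text
t 11.22 pos [0.5262 0.1589 0.0633] yaw 0.052 j7 -2.01 zaxis [ 0. -0. -1.] UNITS dxyz [ 0.02 -0.01  0.44] twist -0.0 F [-0.2  0.1 -0.7] open 0.197
-0.02 [ 1  0  0  1  1  0  9 26 32 25 14  7  6  7  7]
-0.01 [ 3  1  1  2  1  2  3  9 21 27 23 15  8  6  8]
0.02 [ 0  0  1  1  1  2  8 19 23 21 15  7  3  5  7]
0.03 [ 0  0  0  0  1  2  8 27 34 37 37 35 32 19  9]
(array([0.52608342, 0.16132023, 0.05845363]), np.float64(-26.834732055664062))
t 11.32 pos [0.5262 0.1588 0.0633] yaw 0.052 j7 -2.01 zaxis [-0. -0. -1.] UNITS dxyz [ 0.02 -0.01  0.44] twist -0.0 F [-0.5  0.6 -0.6] open 0.196
```

>>> play_rows(commands=[{"dx": 0.01, "dy": 0, "dz": 0.1, "twist": 0}, {"dx": 0, "dy": 0, "dz": 0.1, "twist": 0}, {"dx": 0, "dy": 0, "dz": 0.08, "twist": 0}, {"dx": 0, "dy": 0, "dz": 0.06, "twist": 0}, {"dx": 0, "dy": 0, "dz": 0, "twist": 0}, {"dx": 0, "dy": 0, "dz": 0, "twist": 0}])

```text
t: 12.08
position: [0.5265, 0.159, 0.0531]
ee_rot: [-3.14, -0.082, -0.0]
contact_force: [0.7, -0.4, -1.2]
opening: 0.196
gripper_force: 61.5
```

>>> play_rows(commands=[{"dx": 0, "dy": 0, "dz": 0.05, "twist": 0}, {"dx": 0, "dy": 0, "dz": 0.04, "twist": 0}, {"dx": 0, "dy": 0, "dz": 0, "twist": 0}, {"dx": 0, "dy": 0, "dz": 0, "twist": 0}])

```text
t: 12.58
position: [0.5264, 0.1589, 0.0503]
ee_rot: [-3.141, -0.082, 0.0]
contact_force: [-1.2, -0.1, -1.6]
opening: 0.195
gripper_force: 61.5
```

>>> play_rows(commands=[{"dx": 0, "dy": 0, "dz": 0.03, "twist": 0}, {"dx": 0, "dy": 0, "dz": 0, "twist": 0}, {"dx": 0, "dy": 0, "dz": 0, "twist": 0}])

```text
t: 12.95
position: [0.5266, 0.159, 0.0498]
ee_rot: [-3.14, -0.082, -0.0]
contact_force: [-0.7, -0.2, 1.9]
opening: 0.199
gripper_force: 61.9
```

```bash
python3 - <<'E'
from h import *
a=r.camera("side");cv2.imwrite("pics/side4.png",a[:,:,::-1])
cv2.imwrite("pics/crop5.png",cv2.resize(a[260:350,270:360],(600,600),interpolation=cv2.INTER_CUBIC)[:,:,::-1])
gr=lambda im:np.clip(im[...,1]-im[...,0],0,40)
z=.044
I=grid(-.04,.04,.017,.028,z); O=(lambda g:g[(g[:,1]>.017)])(ring(.04,.028,.005,z))
print(fit({"side":a},gr,I,O,(.5267,.1591,.052)))
go((.5267,.1591,.05),.052)
E
```

```text
(array([0.52682119, 0.15743089, 0.04293192]), np.float64(-24.961380004882812))
t 13.0 pos [0.5266 0.159  0.0497] yaw 0.052 j7 -2.01 zaxis [ 0.  0. -1.] UNITS dxyz [ 0.   -0.   -0.01] twist 0.0 F [-0.7 -1.   1.9] open 0.195
```

View pics/crop5.png

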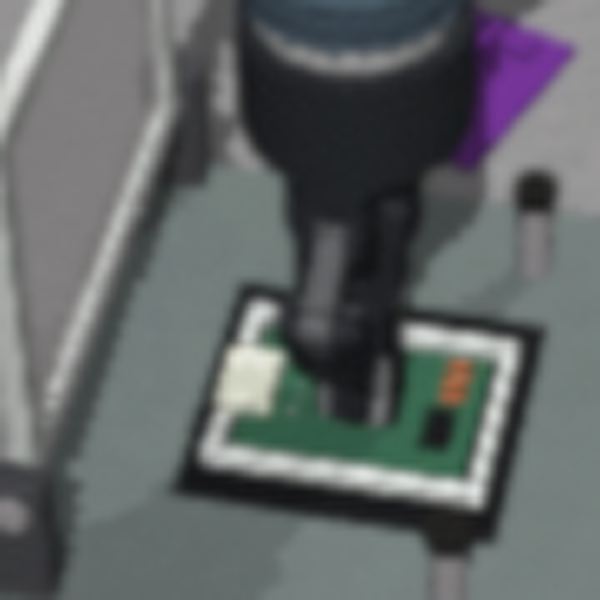

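The board sits inside the walls with its plug (250,375 in the crop) in the hinge-side gap, and the contact force has begun to rise. I release it and lift away.

>>> play_rows(commands=[{"dx": 0, "dy": 0, "dz": 0, "twist": 0}, {"dx": 0, "dy": 0, "dz": 0, "twist": 0}, {"dx": 0, "dy": 0, "dz": 0, "twist": 0}, {"dx": 0, "dy": 0, "dz": 0, "twist": 0}], grip=0.6)

```text
t: 13.5
position: [0.5265, 0.159, 0.0494]
ee_rot: [-3.14, -0.082, 0.0]
contact_force: [0.1, -0.2, -0.3]
opening: 0.397
gripper_force: 0.0
```

>>> play_rows(commands=[{"dx": 0, "dy": 0, "dz": -0.2, "twist": 0}, {"dx": 0, "dy": 0, "dz": -0.5, "twist": 0}, {"dx": 0, "dy": 0, "dz": -0.9, "twist": 0}, {"dx": 0, "dy": 0, "dz": -0.9, "twist": 0}, {"dx": -0.6, "dy": 0, "dz": -0.9, "twist": 0}, {"dx": -0.9, "dy": 0, "dz": -0.9, "twist": 0}, {"dx": -0.9, "dy": 0, "dz": -0.9, "twist": 0}, {"dx": -0.6, "dy": 0, "dz": -0.9, "twist": 0}])

```text
t: 14.5
position: [0.4354, 0.1544, 0.2345]
ee_rot: [-3.14, -0.083, -0.002]
contact_force: [0.1, 0.6, 1.4]
opening: 0.401
gripper_force: 0.0
```

```bash
python3 - <<'E'
from h import *
a=r.camera("side");b=r.camera("top")
cv2.imwrite("pics/side5.png",a[:,:,::-1]);cv2.imwrite("pics/top5.png",b[:,:,::-1])
gr=lambda im:np.clip(im[...,1]-im[...,0],0,40)
print(fit({"side":a},gr,BI(.044),BO(.044),(.5267,.1591,.052)))
for c in("top","side"): print(c,r.boxes_of(c,"guard_tab")[:2])
A=cv2.resize(a[225:345,260:380],(400,400),interpolation=cv2.INTER_CUBIC);B=cv2.resize(b[200:300,190:290],(400,400),interpolation=cv2.INTER_CUBIC)
cv2.imwrite("pics/crop6.png",np.hstack([A,B])[:,:,::-1])
c,s=np.cos(.052),np.sin(.052);H=np.array([.6166,.1638,.085])
for th in(1.4,1.45,1.5,1.57,1.65,1.75):
    P=H+.177*np.array([-np.cos(th)*c,-np.cos(th)*s,np.sin(th)]); print(th,P.round(4),proj("top",P)[0].round(1),proj("side",P)[0].round(1))
go((.6166,.1638,.32),.052)
E
```

```text
(array([0.52569574, 0.15944748, 0.03331475]), np.float64(-16.477115631103516))
top [{'pixel': [239.2, 221.9], 'p': 0.9}]
side [{'pixel': [280.3, 277.0], 'p': 0.94}]
1.4 [0.5866 0.1622 0.2594] [234.1 233.9] [292.9 243.2]
1.45 [0.5953 0.1627 0.2607] [233.9 229.9] [288.6 242.2]
1.5 [0.6041 0.1631 0.2616] [233.7 225.9] [284.4 241.3]
1.57 [0.6165 0.1638 0.262 ] [233.4 220.4] [278.4 240.4]
1.65 [0.6306 0.1645 0.2614] [233.2 214.1] [271.7 239.8]
1.75 [0.6481 0.1654 0.2592] [233.1 206.3] [263.6 239.6]
t 14.7 pos [0.4372 0.1544 0.2338] yaw 0.052 j7 -1.96 zaxis [ 0.003  0.001 -1.   ] UNITS dxyz [ 6.    0.   -2.85] twist 0.0 F [-0.1 -1.  -0. ] open 0.398
```

View pics/crop6.png

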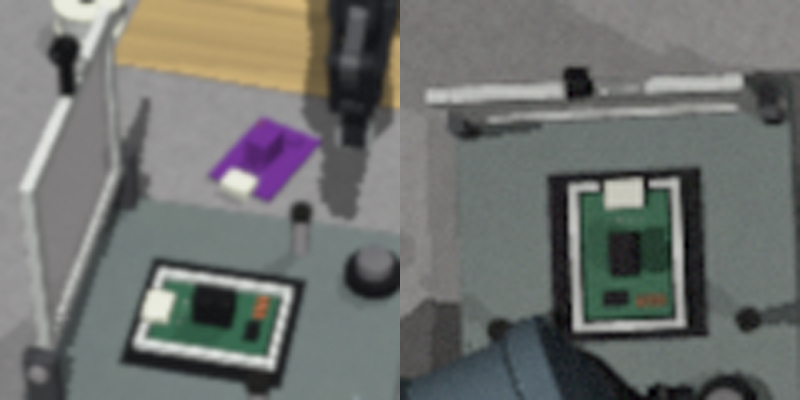

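The board lies flat in the nest, plug in the gap. The tab shows at side (279,239) and top (234,221), which puts the guard at about 1.57 rad and the tab near (0.616, 0.164, 0.262). I go above it.

>>> play_rows(commands=[{"dx": 0.4, "dy": 0, "dz": -0.95, "twist": 0}, {"dx": 0.7, "dy": 0, "dz": -0.95, "twist": 0}, {"dx": 0.9, "dy": 0, "dz": -0.95, "twist": 0}, {"dx": 1, "dy": 0, "dz": 0, "twist": 0}, {"dx": 1, "dy": 0, "dz": 0, "twist": 0}, {"dx": 1, "dy": 0, "dz": 0, "twist": 0}, {"dx": 0.7, "dy": 0, "dz": 0, "twist": 0}, {"dx": 0.3, "dy": 0, "dz": 0, "twist": 0}])

```text
t: 15.7
position: [0.6173, 0.1629, 0.3158]
ee_rot: [3.14, 0.08, -0.005]
contact_force: [-0.5, 0.7, -0.2]
opening: 0.4
gripper_force: 0.0
```

>>> play_rows(commands=[{"dx": 0, "dy": 0, "dz": 0, "twist": 0}, {"dx": 0, "dy": 0, "dz": 0, "twist": 0}])

```text
t: 15.95
position: [0.6156, 0.1638, 0.3177]
ee_rot: [3.14, 0.082, -0.002]
contact_force: [-0.6, 0.5, -0.4]
opening: 0.401
gripper_force: 0.0
```

```bash
python3 - <<'E'
from h import *
go((.6160,.1638,.250),.052)
E
```

```text
t 15.95 pos [0.6156 0.1638 0.3177] yaw 0.053 j7 -1.9 zaxis [-0.001 -0.    -1.   ] UNITS dxyz [ 0.02 -0.    2.26] twist 0.0 F [-0.6  0.5 -0.4] open 0.401
```

>>> play_rows(commands=[{"dx": 0.02, "dy": 0, "dz": 0.5, "twist": 0}, {"dx": 0, "dy": 0, "dz": 0.6, "twist": 0}, {"dx": 0, "dy": 0, "dz": 0.6, "twist": 0}, {"dx": 0, "dy": 0, "dz": 0.4, "twist": 0}, {"dx": 0, "dy": 0, "dz": 0.26, "twist": 0}, {"dx": 0, "dy": 0, "dz": 0, "twist": 0}, {"dx": 0, "dy": 0, "dz": 0, "twist": 0}])

```text
t: 16.82
position: [0.6175, 0.1638, 0.2479]
ee_rot: [-3.14, -0.082, -0.002]
contact_force: [-1.1, -0.0, -0.5]
opening: 0.402
gripper_force: 0.0
```

>>> play_rows(commands=[{"dx": 0, "dy": 0, "dz": 0, "twist": 0}, {"dx": 0, "dy": 0, "dz": 0, "twist": 0}, {"dx": 0, "dy": 0, "dz": 0, "twist": 0}, {"dx": 0, "dy": 0, "dz": 0, "twist": 0}, {"dx": 0, "dy": 0, "dz": 0, "twist": 0}], grip=1.0)

```text
t: 17.45
position: [0.6176, 0.1633, 0.2482]
ee_rot: [3.14, 0.081, 0.003]
contact_force: [0.1, -1.5, 5.2]
opening: 0.122
gripper_force: 60.7
```

```bash
python3 - <<'E'
from h import *
go((.6160,.1638,.247),.052)
L=.177;th=np.linspace(1.57,0,25)
d=np.c_[-np.diff(-np.cos(th))*-1,np.diff(np.sin(th))]*L/.03
print("dx,dz(tool)");print(np.c_[np.diff(-np.cos(th))*L/.03,-np.diff(np.sin(th))*L/.03].round(2).tolist())
E
```

```text
t 17.45 pos [0.6176 0.1633 0.2482] yaw 0.052 j7 -1.92 zaxis [ 0.002 -0.    -1.   ] UNITS dxyz [-0.05 -0.02  0.04] twist -0.0 F [ 0.1 -1.5  5.2] open 0.122
dx,dz(tool)
[[-0.39, 0.01], [-0.38, 0.04], [-0.38, 0.06], [-0.38, 0.09], [-0.37, 0.11], [-0.36, 0.14], [-0.35, 0.16], [-0.34, 0.18], [-0.33, 0.2], [-0.31, 0.22], [-0.3, 0.24], [-0.28, 0.26], [-0.26, 0.28], [-0.24, 0.3], [-0.22, 0.31], [-0.2, 0.33], [-0.18, 0.34], [-0.16, 0.35], [-0.14, 0.36], [-0.11, 0.37], [-0.09, 0.38], [-0.06, 0.38], [-0.04, 0.38], [-0.01, 0.39]]
```

>>> play_rows(commands=[{"dx": -0.39, "dy": 0, "dz": 0.01, "twist": 0}, {"dx": -0.38, "dy": 0, "dz": 0.04, "twist": 0}, {"dx": -0.38, "dy": 0, "dz": 0.06, "twist": 0}, {"dx": -0.38, "dy": 0, "dz": 0.09, "twist": 0}, {"dx": -0.37, "dy": 0, "dz": 0.11, "twist": 0}, {"dx": -0.36, "dy": 0, "dz": 0.14, "twist": 0}, {"dx": -0.35, "dy": 0, "dz": 0.16, "twist": 0}, {"dx": -0.34, "dy": 0, "dz": 0.18, "twist": 0}])

```text
t: 18.45
position: [0.5272, 0.1587, 0.2242]
ee_rot: [3.14, 0.082, -0.001]
contact_force: [-0.8, -2.8, 5.7]
opening: 0.124
gripper_force: 63.9
```

```bash
python3 - <<'E'
from h import *
c,s=np.cos(.052),np.sin(.052);H=np.array([.6166,.1638,.085-.015])
p=r.get_state()["position"];v=p-H;print("theta",np.arctan2(v[2],-(v[0]*c+v[1]*s)),"r",np.hypot(v[2],v[0]*c+v[1]*s),"lat",-v[0]*s+v[1]*c)
go(H+.177*np.array([-c*np.cos(1.047),-s*np.cos(1.047),np.sin(1.047)]),.052)
E
```

```text
theta 1.0447758298442185 r 0.17825766809831967 lat -0.0004338207593481058
t 18.45 pos [0.5272 0.1587 0.2242] yaw 0.052 j7 -1.94 zaxis [-0.    -0.001 -1.   ] UNITS dxyz [ 0.03 -0.01  0.03] twist 0.0 F [-0.8 -2.8  5.7] open 0.124
```

Tracking well with small forces; I carry on.

>>> play_rows(commands=[{"dx": -0.33, "dy": 0, "dz": 0.2, "twist": 0}, {"dx": -0.31, "dy": 0, "dz": 0.22, "twist": 0}, {"dx": -0.3, "dy": 0, "dz": 0.24, "twist": 0}, {"dx": -0.28, "dy": 0, "dz": 0.26, "twist": 0}, {"dx": -0.26, "dy": 0, "dz": 0.28, "twist": 0}, {"dx": -0.24, "dy": 0, "dz": 0.3, "twist": 0}, {"dx": -0.22, "dy": 0, "dz": 0.31, "twist": 0}, {"dx": -0.2, "dy": 0, "dz": 0.33, "twist": 0}])

```text
t: 19.45
position: [0.4599, 0.1553, 0.1578]
ee_rot: [3.139, 0.083, -0.012]
contact_force: [-3.8, -1.5, 4.0]
opening: 0.122
gripper_force: 67.5
```

```bash
python3 - <<'E'
from h import *
c,s=np.cos(.052),np.sin(.052);H=np.array([.6166,.1638,.085-.015])
p=r.get_state()["position"];v=p-H;print("theta",np.arctan2(v[2],-(v[0]*c+v[1]*s)),"r",np.hypot(v[2],v[0]*c+v[1]*s),"lat",-v[0]*s+v[1]*c)
go(H+.177*np.array([-c,-s,0.02]),.052)
E
```

```text
theta 0.5100195192503842 r 0.17976068165613987 lat -0.00037274097503778823
t 19.45 pos [0.4599 0.1553 0.1578] yaw 0.053 j7 -1.98 zaxis [-0.007 -0.002 -1.   ] UNITS dxyz [-0.65 -0.02  2.81] twist 0.01 F [-3.8 -1.5  4. ] open 0.122
```

>>> play_rows(commands=[{"dx": -0.16, "dy": 0, "dz": 0.33, "twist": 0}, {"dx": -0.14, "dy": 0, "dz": 0.33, "twist": 0}, {"dx": -0.1, "dy": 0, "dz": 0.33, "twist": 0}, {"dx": -0.08, "dy": 0, "dz": 0.32, "twist": 0}, {"dx": -0.07, "dy": 0, "dz": 0.3, "twist": 0}, {"dx": -0.05, "dy": 0, "dz": 0.28, "twist": 0}, {"dx": -0.03, "dy": 0, "dz": 0.25, "twist": 0}, {"dx": -0.01, "dy": 0, "dz": 0.2, "twist": 0}])

```text
t: 20.45
position: [0.4374, 0.154, 0.0861]
ee_rot: [3.137, 0.084, -0.022]
contact_force: [-6.6, 0.2, 3.1]
opening: 0.124
gripper_force: 74.7
```

```bash
python3 - <<'E'
from h import *
c,s=np.cos(.052),np.sin(.052);H=np.array([.6166,.1638,.085-.015])
p=r.get_state()["position"];v=p-H;print("theta",np.arctan2(v[2],-(v[0]*c+v[1]*s)),"r",np.hypot(v[2],v[0]*c+v[1]*s))
go(H+.177*np.array([-c,-s,0.0]),.052)
E
```

```text
theta 0.08966279599870913 r 0.1801624249619057
t 20.45 pos [0.4374 0.154  0.0861] yaw 0.053 j7 -2.03 zaxis [-0.014 -0.003 -1.   ] UNITS dxyz [ 0.09 -0.02  0.54] twist 0.01 F [-6.6  0.2  3.1] open 0.124
```

>>> play_rows(commands=[{"dx": 0.02, "dy": 0, "dz": 0.15, "twist": 0}, {"dx": 0.02, "dy": 0, "dz": 0.12, "twist": 0}, {"dx": 0, "dy": 0, "dz": 0.1, "twist": 0}, {"dx": 0, "dy": 0, "dz": 0.08, "twist": 0}, {"dx": 0, "dy": 0, "dz": 0.05, "twist": 0}, {"dx": 0, "dy": 0, "dz": 0, "twist": 0}])

```text
t: 21.2
position: [0.4367, 0.154, 0.0706]
ee_rot: [3.137, 0.085, -0.027]
contact_force: [-8.0, 0.0, 0.8]
opening: 0.125
gripper_force: 76.1
```

>>> play_rows(commands=[{"dx": 0, "dy": 0, "dz": 0.05, "twist": 0}, {"dx": 0, "dy": 0, "dz": 0.03, "twist": 0}, {"dx": 0, "dy": 0, "dz": 0, "twist": 0}])

```text
t: 21.58
position: [0.4368, 0.154, 0.0682]
ee_rot: [3.137, 0.085, -0.027]
contact_force: [-7.2, 0.2, -0.2]
opening: 0.124
gripper_force: 76.4
```

>>> play_rows(commands=[{"dx": 0, "dy": 0, "dz": 0.05, "twist": 0}, {"dx": 0, "dy": 0, "dz": 0.05, "twist": 0}, {"dx": 0, "dy": 0, "dz": 0, "twist": 0}])

```text
t: 21.95
position: [0.4369, 0.154, 0.0652]
ee_rot: [3.137, 0.085, -0.027]
contact_force: [-7.5, 0.3, 1.3]
opening: 0.118
gripper_force: 76.6
```

```bash
python3 - <<'E'
from h import *
a=r.camera("side");b=r.camera("top")
cv2.imwrite("pics/side7.png",a[:,:,::-1]);cv2.imwrite("pics/top7.png",b[:,:,::-1])
A=cv2.resize(a[240:370,250:400],(750,600),interpolation=cv2.INTER_CUBIC)
cv2.imwrite("pics/crop7.png",A[:,:,::-1])
c,s=np.cos(.052),np.sin(.052);H=np.array([.6166,.1638,.085]);E=np.array([[c,s,0],[-s,c,0],[0,0,1]])
for th in(0,.03,.06,.1):
  for y in(.09,-.09):
    for dz in(.004,-.004):
      P=H+E.T@np.array([-.145*np.cos(th)-np.sin(th)*dz*0,y,.145*np.sin(th)+dz]); print(th,y,dz,((proj("side",P)[0]-[250,240])*[5,600/130]).round(0),end=" ")
  print()
go(H+.177*np.array([-c,-s,0.0]),.052)
E
```

```text
0 0.09 0.004 [451. 469.] 0 0.09 -0.004 [451. 480.] 0 -0.09 0.004 [524. 195.] 0 -0.09 -0.004 [524. 207.] 
0.03 0.09 0.004 [451. 462.] 0.03 0.09 -0.004 [451. 474.] 0.03 -0.09 0.004 [524. 189.] 0.03 -0.09 -0.004 [524. 201.] 
0.06 0.09 0.004 [450. 456.] 0.06 0.09 -0.004 [450. 468.] 0.06 -0.09 0.004 [524. 183.] 0.06 -0.09 -0.004 [524. 194.] 
0.1 0.09 0.004 [449. 447.] 0.1 0.09 -0.004 [449. 459.] 0.1 -0.09 0.004 [524. 174.] 0.1 -0.09 -0.004 [523. 186.] 
t 22.05 pos [0.4369 0.154  0.0652] yaw 0.054 j7 -2.05 zaxis [-0.017 -0.004 -1.   ] UNITS dxyz [ 0.09 -0.01 -0.66] twist 0.02 F [-8.2  0.8  1.8] open 0.128
```

View pics/crop7.png

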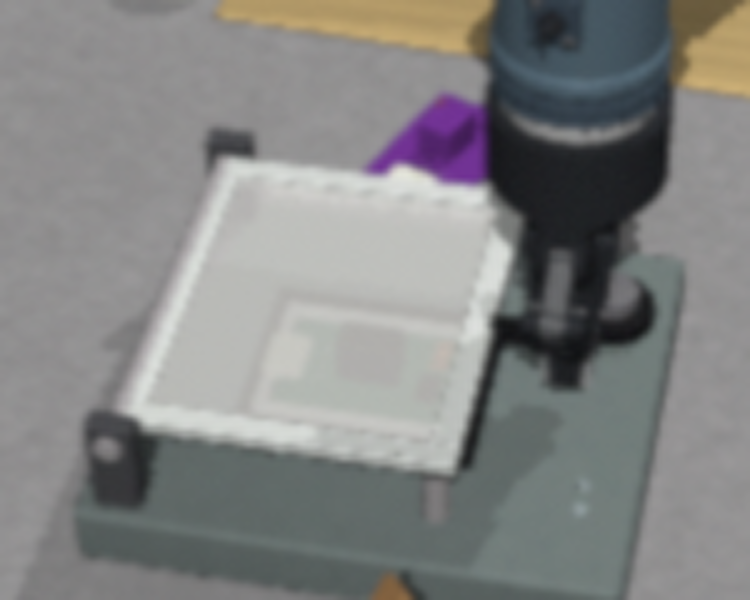

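The guard is nearly level, its near front corner at about (455,470) in the crop against 469–480 predicted for zero. I press on a little to be sure of the stops.

>>> play_rows(commands=[{"dx": 0, "dy": 0, "dz": 0.05, "twist": 0}, {"dx": 0, "dy": 0, "dz": 0.05, "twist": 0}, {"dx": 0, "dy": 0, "dz": 0, "twist": 0}])

```text
t: 22.42
position: [0.437, 0.154, 0.0633]
ee_rot: [3.136, 0.084, -0.027]
contact_force: [-10.2, -0.4, 8.6]
opening: 0.122
gripper_force: 77.7
```

>>> play_rows(commands=[{"dx": 0, "dy": 0, "dz": 0.05, "twist": 0}, {"dx": 0, "dy": 0, "dz": 0.03, "twist": 0}, {"dx": 0, "dy": 0, "dz": 0, "twist": 0}])

```text
t: 22.8
position: [0.4369, 0.154, 0.0631]
ee_rot: [3.135, 0.083, -0.028]
contact_force: [-16.8, -3.6, 26.1]
opening: 0.123
gripper_force: 80.0
```

The force rose to 26 N with no more travel, so the guard is on its stops. I ease off, release and lift.

>>> play_rows(commands=[{"dx": 0.02, "dy": 0, "dz": -0.08, "twist": 0}, {"dx": 0, "dy": 0, "dz": 0, "twist": 0}])

```text
t: 23.05
position: [0.4369, 0.154, 0.0633]
ee_rot: [3.136, 0.084, -0.028]
contact_force: [-11.3, -2.0, 10.8]
opening: 0.125
gripper_force: 77.9
```

>>> play_rows(commands=[{"dx": 0, "dy": 0, "dz": 0, "twist": 0}, {"dx": 0, "dy": 0, "dz": 0, "twist": 0}, {"dx": 0, "dy": 0, "dz": 0, "twist": 0}, {"dx": 0, "dy": 0, "dz": 0, "twist": 0}], grip=0.6)

```text
t: 23.55
position: [0.4472, 0.1548, 0.0656]
ee_rot: [-3.14, -0.081, 0.0]
contact_force: [0.2, -1.2, 0.4]
opening: 0.403
gripper_force: 0.0
```

>>> play_rows(commands=[{"dx": 0, "dy": 0, "dz": -0.3, "twist": 0}, {"dx": 0, "dy": 0, "dz": -0.5, "twist": 0}, {"dx": 0, "dy": 0, "dz": -0.7, "twist": 0}, {"dx": 0, "dy": 0, "dz": -0.7, "twist": 0}, {"dx": 0, "dy": 0, "dz": -0.2, "twist": 0}, {"dx": 0, "dy": 0, "dz": 0, "twist": 0}])

```text
t: 24.3
position: [0.4475, 0.1549, 0.1384]
ee_rot: [-3.14, -0.082, -0.003]
contact_force: [0.6, -0.3, 0.2]
opening: 0.4
gripper_force: 0.0
```

```bash
python3 - <<'E'
from h import *
go((.4300,.0939,.10),.052)
b=r.camera("side")
cv2.imwrite("pics/side8.png",b[:,:,::-1])
print([d for d in r.boxes_of("side","start_top")[:3]])
for z in(.05,.055,.06,.065): print(z,proj("side",[.43,.0939,z]),proj("top",[.43,.0939,z]))
# guard corner check: same crop, small window
cv2.imwrite("pics/crop8.png",cv2.resize(b[270:360,260:400],(700,450),interpolation=cv2.INTER_CUBIC)[:,:,::-1])
E
```

```text
t 24.3 pos [0.4475 0.1549 0.1384] yaw 0.052 j7 -2.0 zaxis [ 0.002  0.    -1.   ] UNITS dxyz [-0.69  2.    1.28] twist -0.0 F [ 0.6 -0.3  0.2] open 0.4
[]
0.05 [[371.4797915  305.96819456]] [[270.963103   301.64288875]]
0.055 [[371.58539281 304.46421321]] [[270.82026252 301.71155927]]
0.06 [[371.69146985 302.95140465]] [[270.67648789 301.78067864]]
0.065 [[371.79802484 301.42970273]] [[270.53176991 301.85025127]]
```

View pics/crop8.png

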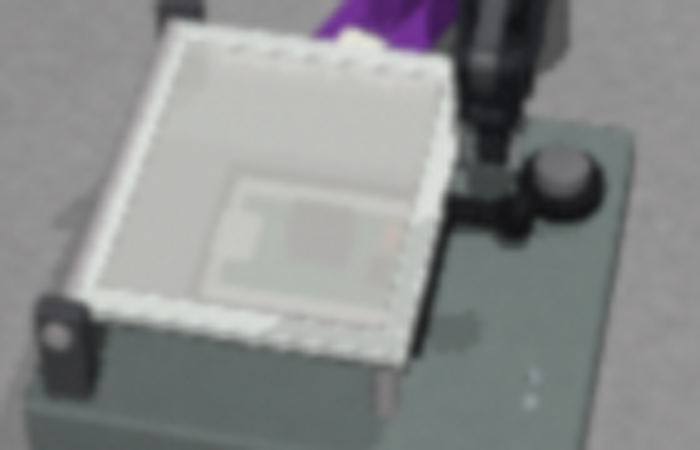

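The guard is level and the tab is free. The button top is at about (373,304) in the side view. I close the fingers and go above it.

>>> play_rows(commands=[{"dx": -0.2, "dy": 0.5, "dz": 0, "twist": 0}, {"dx": -0.2, "dy": 0.6, "dz": 0, "twist": 0}, {"dx": -0.2, "dy": 0.6, "dz": 0, "twist": 0}, {"dx": -0.09, "dy": 0.32, "dz": 0, "twist": 0}, {"dx": 0, "dy": 0, "dz": 0.5, "twist": 0}, {"dx": 0, "dy": 0, "dz": 0.5, "twist": 0}, {"dx": 0, "dy": 0, "dz": 0.4, "twist": 0}, {"dx": 0, "dy": 0, "dz": 0, "twist": 0}], grip=1.0)

```text
t: 25.4
position: [0.4282, 0.0935, 0.094]
ee_rot: [3.14, 0.084, -0.006]
contact_force: [0.2, -0.2, 0.4]
opening: 0.0
gripper_force: 0.0
```

>>> play_rows(commands=[{"dx": 0, "dy": 0, "dz": 0.2, "twist": 0}, {"dx": 0, "dy": 0, "dz": 0.2, "twist": 0}, {"dx": 0, "dy": 0, "dz": 0.1, "twist": 0}, {"dx": 0, "dy": 0, "dz": 0, "twist": 0}])

```text
t: 25.9
position: [0.4294, 0.0932, 0.0805]
ee_rot: [3.14, 0.082, -0.001]
contact_force: [-0.7, -0.4, 0.6]
opening: -0.001
gripper_force: 0.0
```

```bash
python3 - <<'E'
from h import *
go((.4298,.0930,.06),.052)
E
```

```text
t 25.9 pos [0.4294 0.0932 0.0805] yaw 0.052 j7 -1.9 zaxis [-0. -0. -1.] UNITS dxyz [0.01 0.01 0.68] twist 0.0 F [-0.7 -0.4  0.6] open -0.001
```

>>> play_rows(commands=[{"dx": 0, "dy": 0, "dz": 0.12, "twist": 0}, {"dx": 0, "dy": 0, "dz": 0.12, "twist": 0}, {"dx": 0, "dy": 0, "dz": 0.12, "twist": 0}, {"dx": 0, "dy": 0, "dz": 0.1, "twist": 0}, {"dx": 0, "dy": 0, "dz": 0, "twist": 0}, {"dx": 0, "dy": 0, "dz": 0, "twist": 0}])

```text
t: 26.65
position: [0.4296, 0.0933, 0.0669]
ee_rot: [-3.14, -0.082, -0.0]
contact_force: [0.8, -0.3, -0.3]
opening: -0.004
gripper_force: 0.0
```

>>> play_rows(commands=[{"dx": 0, "dy": 0, "dz": 0.08, "twist": 0}, {"dx": 0, "dy": 0, "dz": 0.06, "twist": 0}, {"dx": 0, "dy": 0, "dz": 0, "twist": 0}])

```text
t: 27.02
position: [0.4294, 0.0931, 0.0625]
ee_rot: [3.14, 0.082, -0.001]
contact_force: [-0.4, 0.1, -0.1]
opening: 0.001
gripper_force: 0.0
```

>>> play_rows(commands=[{"dx": 0, "dy": 0, "dz": 0.08, "twist": 0}, {"dx": 0, "dy": 0, "dz": 0.06, "twist": 0}, {"dx": 0, "dy": 0, "dz": 0, "twist": 0}])

```text
t: 27.4
position: [0.4297, 0.0932, 0.0586]
ee_rot: [-3.141, -0.082, -0.0]
contact_force: [-0.2, -0.6, 2.1]
opening: 0.002
gripper_force: 1.3
```

>>> play_rows(commands=[{"dx": 0, "dy": 0, "dz": 0.06, "twist": 0}, {"dx": 0, "dy": 0, "dz": 0.05, "twist": 0}, {"dx": 0, "dy": 0, "dz": 0, "twist": 0}])

```text
t: 27.78
position: [0.4297, 0.0933, 0.056]
ee_rot: [3.14, 0.082, -0.0]
contact_force: [-3.4, 0.1, 10.7]
opening: 0.0
gripper_force: 5.0
```

>>> play_rows(commands=[{"dx": 0, "dy": 0, "dz": 0.05, "twist": 0}, {"dx": 0, "dy": 0, "dz": 0, "twist": 0}, {"dx": 0, "dy": 0, "dz": 0, "twist": 0}])

```text
t: 28.15
position: [0.4298, 0.0933, 0.0557]
ee_rot: [3.14, 0.081, -0.001]
contact_force: [-6.4, -1.8, 20.2]
opening: -0.002
gripper_force: 10.5
```

```bash
python3 - <<'E'
from h import *
go((.4298,.0930,.06),.052)
b=r.camera("side")
cv2.imwrite("pics/crop9.png",cv2.resize(b[265:345,330:410],(600,600),interpolation=cv2.INTER_CUBIC)[:,:,::-1])
E
```

```text
t 28.15 pos [0.4298 0.0933 0.0557] yaw 0.052 j7 -1.92 zaxis [-0.001 -0.001 -1.   ] UNITS dxyz [ 0.    0.01 -0.14] twist -0.0 F [-6.4 -1.8 20.2] open -0.002
```

View pics/crop9.png

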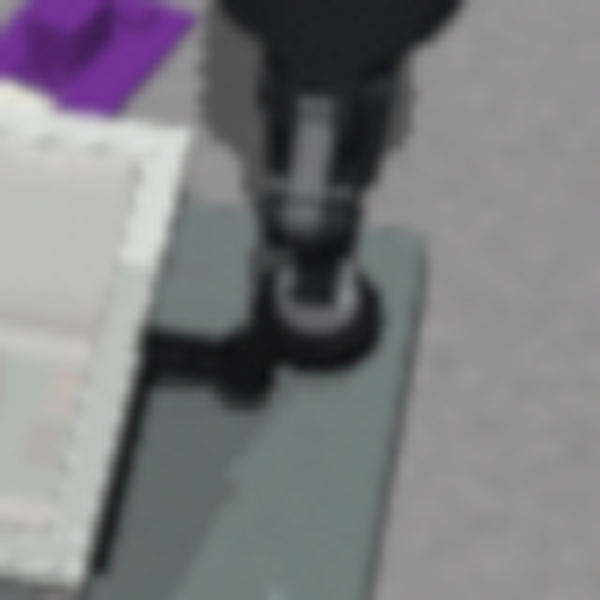

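The fingertips stand in the middle of the button at about (317,300) in the crop, pushed to its end stop (20 N, no more travel). I lift off.

>>> play_rows(commands=[{"dx": 0, "dy": 0, "dz": -0.3, "twist": 0}, {"dx": 0, "dy": 0, "dz": -0.6, "twist": 0}, {"dx": 0, "dy": 0, "dz": -0.8, "twist": 0}, {"dx": 0, "dy": 0, "dz": -0.8, "twist": 0}, {"dx": 0, "dy": 0, "dz": -0.8, "twist": 0}, {"dx": 0, "dy": 0, "dz": -0.3, "twist": 0}, {"dx": 0, "dy": 0, "dz": 0, "twist": 0}, {"dx": 0, "dy": 0, "dz": 0, "twist": 0}])

```text
t: 29.2
position: [0.4287, 0.093, 0.1606]
ee_rot: [3.14, 0.082, -0.003]
contact_force: [0.5, -0.1, -0.8]
opening: 0.005
gripper_force: 0.0
```

```bash
python3 - <<'E'
from h import *
go((.43,.093,.16),.052)
print(r.close_job())
E
```

```text
t 29.2 pos [0.4287 0.093  0.1606] yaw 0.052 j7 -1.85 zaxis [-0.002 -0.    -1.   ] UNITS dxyz [0.04 0.   0.02] twist 0.0 F [ 0.5 -0.1 -0.8] open 0.005
the job is handed in; nothing more can be done
None
```

The relay board is in the nest with its plug in the hinge-side gap, the guard is down on its stops and the start button was pressed to its end stop; I handed the job in at about 29 s, but no verdict came back.

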